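# Hold the hidden bolt head for the nut runner

### The job

The blue nut runner lies in its saddles with its socket on the nut at the front of the aluminium bracket. First seat the socket with a jog: squeeze the runner's red trigger fully in and let it spring back out. Then reach down into the narrow gap behind the bracket, grip the bolt's hexagon head, which the runner has twisted a little, turn it back until two of its flats stand upright facing left and right, and finish while still holding it there so that it cannot turn; leave the magnifier, the tin and the bottle standing where they are.

Things in the scene. Friction and masses are not known exactly. Their poses are not given: they have to be found in the camera images.
- fixture: fixed assembly fixture. Origin on the worktop straight below the bolt head; x along the bolt, from the runner through the bracket into the gap (away from the robot at yaw 0), y left, z up. Grey base plate 10 mm thick, x -205 to +45 mm, y -70 to +60 mm
- gap_top (a point): point fixed to the fixture at (0, 0, 90) mm, same axes: middle of the gap at the height of the bracket's top. Gap 42 mm wide along x, open above and at both ends. Aluminium bracket 6 mm thick, rear face at x -21 mm, y -45 to +45, top at z 90. Dark steel backing plate 8 mm thick, front face at x +21 mm, y -50 to +50, top at z 80
- runner_mid (a point): point fixed to the fixture at (-135, 0, 62) mm, same axes: on the axis of the blue nut runner, a cylinder along x of radius up to 21 mm (steel clamp bands 23 mm), x -198 to -70 mm in the fixture, its socket reaching on to the bracket; its pistol grip lies level to the right (-y)
- bolt_head (a point): point on the bolt axis in the middle of the gap, fixed to the fixture at (0, 0, 62) mm, same axes as the fixture: the place for the point between the finger pads when the head is held. The steel hexagon head is 22 mm across flats (25 mm across corners) and runs along x from -19 to +4 mm about this point
- bolt (a joint): turn of the bolt about the fixture's x axis (rad). At 0 two flats stand upright, facing +y and -y. The runner's torque holds the free bolt twisted at 0.2 to 0.36 and takes it back there if let go (spring 0.2 N m/rad about 0.28, friction 0.016 N m). Upright pads only wedge on its corners; pads tilted with the flats sit flush, and tilting the grip back turns the bolt with it
- grip_mid (a point): middle of the pistol grip, fixed to the fixture at (-152, -65, 62) mm, same axes: the grip is 26 mm thick along x, 28 mm high, and runs along y from -18 mm to -114 mm with a cap 30 mm thick and 32 mm high at its end (y -106 to -118)
- trigger_pad (a point): middle of the front (+x) face of the red trigger blade, 39 mm from its hinge; at rest at (-122, -65, 62) mm in the fixture. The blade is 8 mm thick, 18 mm high and 54 mm long along y, and moves about 9 mm toward the grip (-x). Trigger and grip are pinched together from above along x: 43 mm over both at rest, 35 mm squeezed
- trigger (a joint): angle of the sprung trigger about its upright hinge next to the runner's body (rad): 0 out, 0.22 fully squeezed (stop); spring about 2.5 N at the pad to start, 7 N at the stop; it returns by itself. It turns the socket with it
- magnifier: black eyeglass loupe, 38 mm across, 32 mm high, origin under its centre; loose, stands left of the gap; not to be disturbed
- parts_tin: round clear-topped tin, 50 mm across, 20 mm high, origin under its centre; loose, left of the runner; not to be disturbed
- blue_bottle: pale blue bottle with a white cap, 29 mm across, 62 mm high, origin under its centre; loose, right of the gap; not to be disturbed

How it is judged:
By the outcome, as a careful person would: the job done as asked, in the order asked, and still so for the second after the job is handed in, while the arm keeps its last pose, push and grip.
It also fails if it takes over 42 s, if anything falls off the work surface, if the arm or the gripper's body presses on something with over 40 N, if the wrist force passes 120 N, or if a joint passes its speed limit or range.

### The arm

A 6-joint arm with a two-finger parallel gripper is mounted at the origin on a cart in front of the work surface, level with it; the furniture and walls round the work are solid. World frame = base frame: x ahead of the robot, y to its left, z up, the work surface at z = 0. Lengths are in m, angles in rad, forces in N, time in s.
With the tool pointing down it reaches from about 0.4 to 0.925 m from the base axis. Payload 12.5 kg.
Tool frame: the origin (TCP) lies midway between the tips of the shut fingers; the grasp point (between the pads) lies 19 mm behind it (r.grasp_offset is the distance from the TCP to the grasp point, in m); z points along the fingers, y is the line along which they close (so a half turn about z gives the same grasp; the last joint's range is limited). The gripper opens to 95 mm and grips with 3 to 60 N. Pads are 20 mm wide; open, the fingers measure 119 mm over their backs; the gripper's body (75 mm by 180 mm) begins 59 mm behind the grasp point.
Start: joints at [-1.35, 0.491, 1.559, -0, 1.092, -0.106], TCP at [0.201, -0.592, 0.215] pointing down, gripper open.
Joint ranges: [-3.1, 3.1], [-0.84, 2.19], [0.05, 2.79], [-1.13, 4.28], [0.06, 2.93], [-2.69, 2.69]. Speed limits (rad/s): [2.22, 2.22, 2.79, 3.14, 3.14, 3.14].

### API

Orientations are given as a 3x3 rotation matrix whose columns are the frame's x, y, z axes.
In Python, from cell import r, imaging, ticket gives the robot as it stands. The module is installed in compiled form; this text tells all that it offers.
- The arm moves only by the shell command python3 -m pendant 'ROWS' [OPENING] [FORCE]. ROWS is JSON, one flat list of numbers, 6 for each row, row after row: the shift along the tool's x, y, z normalised to -1 to 1, where 1 is 500 mm, then the turn, a rotation vector about the tool's x, y, z normalised to -1 to 1, where 1 is 90 degrees. A call has 1 to 8 rows; each row is the pose to reach, as a shift and turn from the pose commanded when the call began, along the tool's axes at that moment; what a row does not reach only later rows make up. A row lasts 1/10 s, in which the tool goes at most 50 mm and 8.59 degrees, less where a joint would pass 70% of its speed; a pose out of reach is approached as far as the arm can. A call with a number of a shift or a turn outside -1 to 1 is refused whole. A call with a gripper value outside its range is refused whole. OPENING is the closure, from 0 (fully open) to 1 (shut), set as the call begins (- or left out, the last holds). The fingers move at their own pace and stop on an object; FORCE is the grip in N (left out, the last holds). Time passes only in rows, so rows that repeat a pose let the fingers close. It gives the time, the measured TCP pose, the force, the opening and the grip force at its end, in the units of the state.
- r.get_obs(): the state, without advancing time (a new reading comes with each control period).
- imaging.camera(name): name is "scene" or "top" or "wrist"; returns a dict with "pixels" (400x640x3 uint8, blue, green, red), "intrinsics" (3x3 intrinsics, pixels), "R" (3x3) and "t" (3): a world point X has camera coordinates R X + t; the wrist camera has in their place "mount" (4x4, takes a point from camera to tool coordinates, whose origin is the TCP and whose axes are the flange's). Camera axes: x right, y down, z forward; pixel columns grow to the right and rows downward; lengths in m; the calibration is good to about 2 mm. A picture is of the moment at which its call begins: read the wrist's pose just before it. There is no depth.
- ticket.job_done(): hands the job in; it is judged then, once.
The state is a dict: "time": time; "joints": joint angles; "joint_vel": joint speeds; "tau": joint torques, N m; "eef_pos": TCP position; "tcp_rot": TCP orientation; "ft_force": force on the tool from outside, world axes, zero at the start; "torque": the same for the moment, N m; "finger_gap": finger opening in m; "grip_force": force on a finger pad.
Only numpy, scipy, OpenCV 4.12 (cv2) and the standard library are available. Lean on these libraries where they do the work, as an engineer would, in place of code of your own. Each camera call takes 0.05 s, during which the arm holds its last target. There are 200 camera calls.

## Working session

There is one attempt and no reset: what is moved stays moved. The work goes in short steps, Python scripts to look and compute and a shell command to move; the robot and the scene stay as the last step left them, time stands still between calls to the robot, and variables do not carry over. Pictures are saved under pics/ and viewed, at most 10 in all, crops included, and the job is handed in when it is done.

```bash
mkdir -p pics
python3 - <<'E'
from cell import r, imaging
import cv2,numpy as np
o=r.get_obs(); print(o, r.grasp_offset)
for n in("scene","top"):
    c=imaging.camera(n); cv2.imwrite(f"pics/{n}0.png",c["pixels"]); print(n,c["intrinsics"],c["R"],c["t"])
    np.savez(f"{n}.npz",K=c["intrinsics"],R=c["R"],t=c["t"],p=c["pixels"])
c=imaging.camera("wrist");print(c["mount"])
E
```

```text
{'time': 0.0, 'joints': array([-1.34958724e+00,  4.91561046e-01,  1.55949668e+00, -3.77322005e-08,
        1.09170971e+00, -1.05575360e-01]), 'joint_vel': array([ 0.00041812,  0.00019617,  0.00048718,  0.00057686,  0.0012048 ,
       -0.00236107]), 'tau': array([-8.49494591e-04, -6.12652588e+01, -2.58179158e+01,  6.91869110e-02,
        4.82787704e-02, -1.24892977e-04]), 'eef_pos': array([ 0.20060106, -0.59164739,  0.21404457]), 'tcp_rot': array([[ 9.47079440e-01,  3.20999171e-01, -2.57791078e-04],
       [ 3.20999251e-01, -9.47078755e-01,  1.14614945e-03],
       [ 1.23764569e-04, -1.16824532e-03, -9.99999310e-01]]), 'ft_force': array([0.54122957, 0.26170749, 0.22947244]), 'torque': array([0.00948255, 0.03188595, 0.01091678]), 'grip_force': 0.0, 'finger_gap': 0.0951564919604948} 0.0188
scene [[435.14583604   0.         315.58607222]
 [  0.         435.14583604 196.4836732 ]
 [  0.           0.           1.        ]] [[-0.85098247 -0.52514655  0.00706603]
 [-0.36589312  0.58315854 -0.7252919 ]
 [ 0.37676392 -0.6197961  -0.68840521]] [0.40818287 0.35021995 0.60142505]
top [[367.06694872   0.         317.10547805]
 [  0.         367.06694872 204.17304566]
 [  0.           0.           1.        ]] [[ 2.26447638e-02 -9.99736735e-01  3.69797146e-03]
 [-9.92721499e-01 -2.29231934e-02 -1.18230931e-01]
 [ 1.18284574e-01 -9.93744258e-04 -9.92979240e-01]] [-0.16115004  0.59466626  0.85513801]
[[ 7.58440450e-04 -9.55750794e-01 -2.94176554e-01  8.41614758e-02]
 [ 9.99999706e-01  6.92029491e-04  3.29844407e-04  1.35676152e-03]
 [-1.11670203e-04 -2.94176718e-01  9.55751038e-01 -1.69746948e-01]
 [ 0.00000000e+00  0.00000000e+00  0.00000000e+00  1.00000000e+00]]
```

View pics/scene0.png

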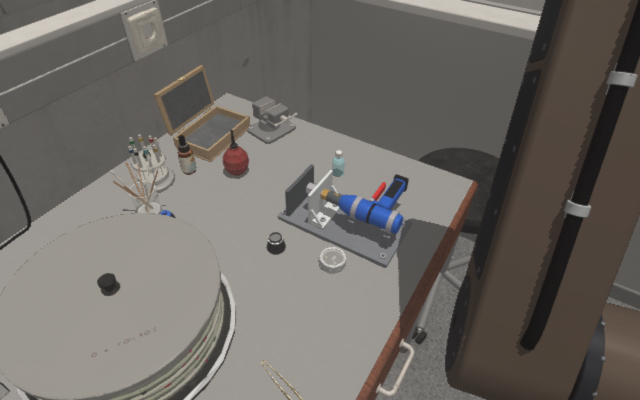

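View pics/top0.png

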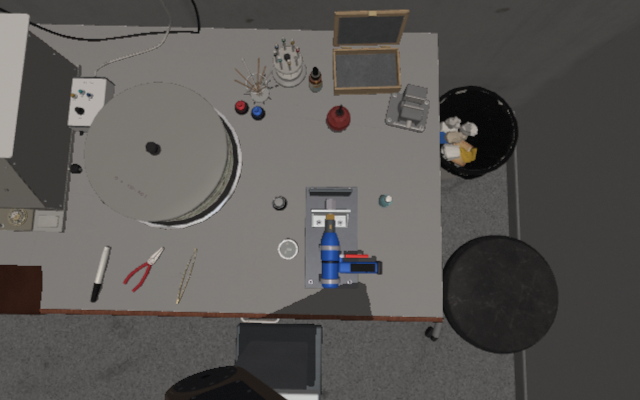

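The fixture is seen with its runner axis near column 330 in the top view, at a yaw close to 0. I'll enlarge both views.

Run:
```python
import cv2,numpy as np
t=np.load("top.npz")["p"][180:295,270:395]; s=np.load("scene.npz")["p"][140:280,255:415]
cv2.imwrite("pics/tc.png",cv2.resize(t,None,fx=5,fy=5,interpolation=cv2.INTER_CUBIC))
cv2.imwrite("pics/sc.png",cv2.resize(s,None,fx=4,fy=4,interpolation=cv2.INTER_CUBIC))
```

```text
(no output)
```

View pics/tc.png

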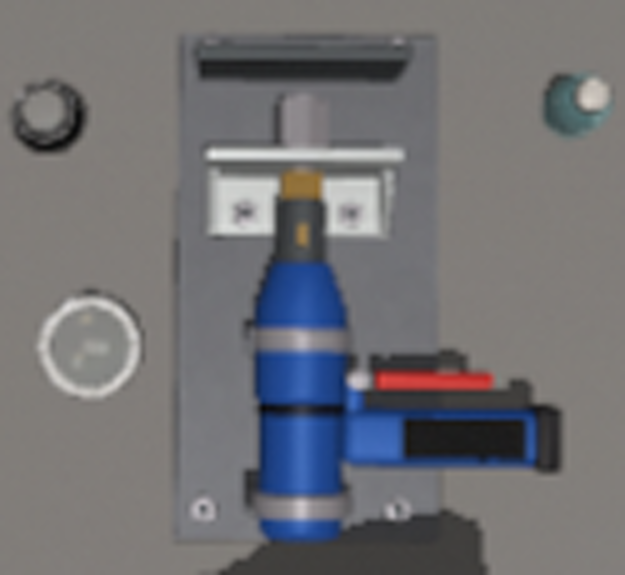

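View pics/sc.png

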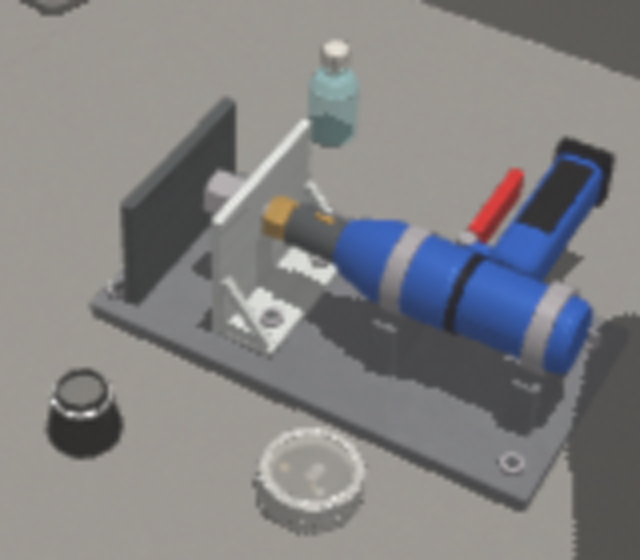

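Top crop: base-plate corners (177,37),(436,37),(436,542),(176,540), bracket top ends (206,154),(404,155), trigger front edge at row 373, cap end at (560,438). Scene crop: plate corners (93,303),(523,500), bracket top ends (217,219),(307,124). The hex head sits in the gap, about 85 mm from the loupe and bottle.

```bash
cat > h.py <<'E'
import numpy as np
from scipy.optimize import least_squares
T=np.load("top.npz");S=np.load("scene.npz")
def proj(c,X): q=c["R"]@X+c["t"]; q=c["K"]@q; return q[:2]/q[2]
def ray(c,uv,z):
    d=c["R"].T@np.linalg.solve(c["K"],[*uv,1]); C=-c["R"].T@c["t"]; return C+d*(z-C[2])/d[2]
tu=lambda a,b:(270+(a+.5)/5-.5,180+(b+.5)/5-.5)
su=lambda a,b:(255+(a+.5)/4-.5,140+(b+.5)/4-.5)
E
python3 - <<'E'
from h import *
L=[(T,tu(177,37),(45,60,10)),(T,tu(436,37),(45,-70,10)),(T,tu(436,542),(-205,-70,10)),(T,tu(176,540),(-205,60,10)),
(T,tu(206,154),(-24,45,90)),(T,tu(404,155),(-24,-45,90)),
(S,su(93,303),(45,60,10)),(S,su(523,500),(-205,60,10)),(S,su(217,219),(-27,45,90)),(S,su(309,124),(-24,-45,90))]
def W(p,m):
    x,y,a=p;m=np.array(m)/1000;c,s=np.cos(a),np.sin(a);return np.array([x+c*m[0]-s*m[1],y+s*m[0]+c*m[1],m[2]])
def f(p,L): return np.concatenate([proj(c,W(p,m))-uv for c,uv,m in L])
for l in (L,L[:6],L[6:]):
    k=least_squares(f,[.6,-.2,0],args=(l,),loss='soft_l1'); print(k.x,np.round(f(k.x,l).reshape(-1,2),1).tolist())
p=least_squares(f,[.6,-.2,0],args=(L,),loss='soft_l1').x
for m in [(-122,-65,71),(-152,-118,62),(4,0,74),(-19,0,74)]:
    q=proj(T,W(p,m));q2=proj(S,W(p,m));print(m,W(p,m),(q-[270,180])*5,(q2-[255,140])*4)
for n,uv in(("mag",(48,148)),("tin",(90,350)),("bot",(575,112))): print(n,ray(T,tu(*uv),0))
print(np.linalg.norm(-T["R"].T@T["t"]),-T["R"].T@T["t"],-S["R"].T@S["t"])
E
```

```text
[ 0.60204137 -0.17722624  0.01111807] [[0.2, -0.9], [0.2, -0.3], [0.3, 0.2], [-1.1, -0.0], [-0.4, -0.2], [-0.4, 0.1], [-0.8, -0.5], [1.3, 0.1], [1.3, 0.8], [-0.1, -1.6]]
[ 0.60160757 -0.17743703  0.01695494] [[0.2, -0.6], [0.2, -0.3], [0.9, 0.2], [-0.6, 0.3], [-0.3, 0.1], [-0.3, 0.2]]
[ 0.60255922 -0.17700174  0.00186815] [[-1.1, -0.8], [0.3, 0.6], [0.7, 0.7], [-0.2, -1.5]]
(-122, -65, 71) [ 0.48077157 -0.24357859  0.071     ] [439.42418701 370.70116952] [493.14679049 188.09572602]
(-152, -118, 62) [ 0.45136267 -0.29690885  0.062     ] [552.07712668 437.27131591] [586.40916506 162.92681596]
(4, 0, 74) [ 0.60604112 -0.17718176  0.074     ] [299.99897723  95.81123373] [214.96489467 170.06620417]
(-19, 0, 74) [ 0.58304255 -0.17743747  0.074     ] [299.63311337 144.99497938] [253.67117357 185.87328133]
mag [ 0.58747935 -0.05237265  0.        ]
tin [ 0.48700328 -0.07676818  0.        ]
bot [ 0.61190196 -0.31798281  0.        ]
1.0539726274924424 [ 0.49283755 -0.14662617  0.92003816] [0.24890428 0.38288298 0.6651516 ]
```

```bash
cat >> h.py <<'E'
from scipy.spatial.transform import Rotation as Ro
FX=[0.602,-0.1772,0.011]
def fw(m,p=FX):
    m=np.array(m)/1000;c,s=np.cos(p[2]),np.sin(p[2]);return np.array([p[0]+c*m[0]-s*m[1],p[1]+s*m[0]+c*m[1],m[2]])
def rot(yaw,tilt=0,p=FX): # yaw of tool x rel. to fixture; tilt about fixture x
    B=np.diag([1,-1,-1.])
    return Ro.from_euler('z',p[2]).as_matrix()@Ro.from_euler('x',tilt).as_matrix()@Ro.from_euler('z',yaw).as_matrix()@B
def rows(P,R,o):
    R0=o["tcp_rot"]; return np.round(np.r_[R0.T@(P-o["eef_pos"])/.5, Ro.from_matrix(R0.T@R).as_rotvec()/(np.pi/2)],4).tolist()
E
python3 - <<'E'
from h import *; from cell import r
print(rows(fw((-147.5,-65,180)),rot(np.pi/2),r.get_obs()))
E
```

```text
[0.7056, -0.4955, 0.0689, -0.0004, -0.0004, -0.799]
```

```bash
R="0.7056,-0.4955,0.0689,-0.0004,-0.0004,-0.799"; true
python3 -m pendant '[0.7056,-0.4955,0.0689,-0.0004,-0.0004,-0.799,0.7056,-0.4955,0.0689,-0.0004,-0.0004,-0.799,0.7056,-0.4955,0.0689,-0.0004,-0.0004,-0.799,0.7056,-0.4955,0.0689,-0.0004,-0.0004,-0.799,0.7056,-0.4955,0.0689,-0.0004,-0.0004,-0.799,0.7056,-0.4955,0.0689,-0.0004,-0.0004,-0.799,0.7056,-0.4955,0.0689,-0.0004,-0.0004,-0.799,0.7056,-0.4955,0.0689,-0.0004,-0.0004,-0.799]' 0
python3 - <<'E'
from h import *; from cell import r
print(rows(fw((-147.5,-65,180)),rot(np.pi/2),r.get_obs()))
E
```

```text
time: 0.95
eef_pos: [0.437, -0.2684, 0.1827]
tcp_rot: [[0.038, 0.999, 0.0], [0.999, -0.038, -0.001], [-0.001, 0.0, -1.0]]
ft_force: [0.3, -0.0, -0.0]
finger_gap: 0.0952
grip_force: 0.0
[0.0505, 0.0346, 0.0053, 0.0001, 0.0006, -0.0312]
```

```bash
python3 -m pendant '[0,0,0,0,0,0,0,0,0,0,0,0,0,0,0,0,0,0]' >/dev/null
cat > look.py <<'E'
import sys,cv2; from h import *; from cell import r,imaging
o=r.get_obs(); c=imaging.camera("wrist"); n=sys.argv[1]
np.savez(n+".npz",K=c["intrinsics"],M=c["mount"],P=o["eef_pos"],Rt=o["tcp_rot"],p=c["pixels"]); cv2.imwrite(f"pics/{n}.png",c["pixels"])
print(o["time"],o["eef_pos"],o["finger_gap"])
E
python3 look.py w1
python3 - <<'E'
from h import *; from cell import r
print(rows(fw((-147.5,-65,180)),rot(np.pi/2),r.get_obs()))
E
```

```text
1.25 [ 0.4357771  -0.27083751  0.1827904 ] 0.09514333159483733
[0.0564, 0.0366, 0.0056, 0.0001, 0.0007, -0.0365]
```

View pics/w1.png

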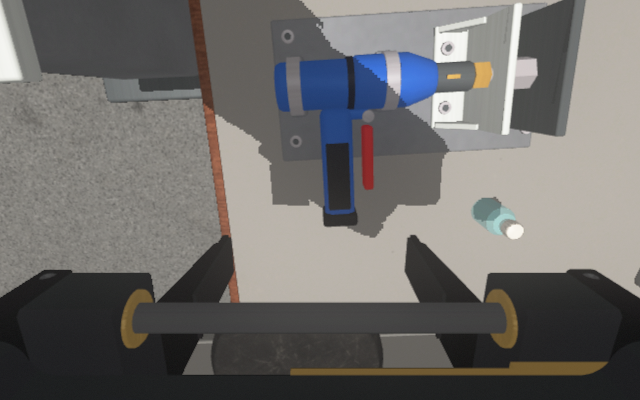

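Wrist view: grip cap end (324,226)–(356,223), trigger front edge at column 373, rows 125–189, base-plate corners (272,20),(284,160),(530,147), and the bracket top's near end about (508,132). I'll refine the pose with these.

```bash
cat >> h.py <<'E'
def wcam(n):
    d=np.load(n+".npz"); M=d["M"]; Rc=d["Rt"]@M[:3,:3]; tc=d["Rt"]@M[:3,3]+d["P"]
    return dict(K=d["K"],R=Rc.T,t=-Rc.T@tc)
E
python3 - <<'E'
from h import *
w=wcam("w1")
L=[(w,(272,20),(-205,60,10)),(w,(284,160),(-205,-70,10)),(w,(530,147),(45,-70,10)),(w,(508,132),(-24,-45,90)),
(w,(324,226),(-167,-118,78)),(w,(356,223),(-137,-118,78))]
def f(p): return np.concatenate([proj(c,fw(m,p))-uv for c,uv,m in L])
k=least_squares(f,FX,loss='soft_l1');print(k.x,np.round(f(k.x).reshape(-1,2),1).tolist(),np.round(f(FX).reshape(-1,2),1).tolist())
for m in [(-122,-42,71),(-122,-90,71),(-165,-60,76)]: print(m,proj(w,fw(m,k.x)))
E
```

```text
[ 0.60628071 -0.17754586  0.00762195] [[-0.6, -3.1], [-0.6, -0.6], [1.6, -0.6], [-0.7, 1.5], [-0.0, 0.3], [2.7, 1.6]] [[-5.5, -2.4], [-4.6, -0.1], [-2.4, -0.9], [-6.2, 1.4], [-4.5, 0.7], [-1.8, 1.9]]
(-122, -42, 71) [374.44423666 133.65938514]
(-122, -90, 71) [374.68964246 190.27186185]
(-165, -60, 76) [322.97681822 159.32865649]
```

```bash
sed -i 's/^FX=.*/FX=[0.6045,-0.1774,0.009]/' h.py
python3 - <<'E'
from h import *; from cell import r
print(rows(fw((-147.5,-65,110)),rot(np.pi/2),r.get_obs()))
E
```

```text
[0.057, 0.0413, 0.1456, 0.0001, 0.0007, -0.0352]
```

```bash
python3 -m pendant '[0.057,0.041,0.05,0,0.0007,-0.035,0.057,0.041,0.1456,0,0.0007,-0.035,0.057,0.041,0.1456,0,0.0007,-0.035,0.057,0.041,0.1456,0,0.0007,-0.035]'
python3 look.py w2
python3 - <<'E'
from h import *; from cell import r
print(rows(fw((-147.5,-65,43)),rot(np.pi/2),r.get_obs()))
E
```

```text
time: 1.7
eef_pos: [0.4573, -0.2436, 0.1103]
tcp_rot: [[-0.009, 1.0, -0.001], [1.0, 0.009, 0.001], [0.001, -0.001, -1.0]]
ft_force: [0.7, -0.4, 0.8]
finger_gap: 0.0952
grip_force: 0.0
1.7 [ 0.4573312  -0.24364818  0.11032239] 0.09523510159942321
[0.0004, -0.0006, 0.1366, 0.0005, 0.0002, -0.0]
```

View pics/w2.png

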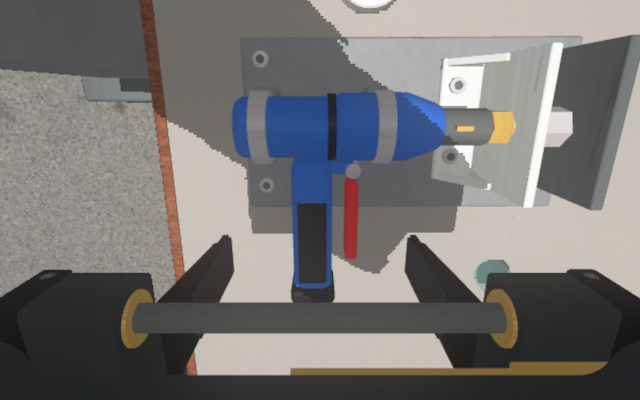

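The view confirms centring: the trigger front edge is at column 358, the grip's rear edge at 292, and the fingers are symmetric about 318. Descending.

```bash
python3 -m pendant '[0,0,0.07,0,0,0,0,0,0.136,0,0,0,0,0,0.136,0,0,0,0,0,0.136,0,0,0]' 0.4
python3 -m pendant '[0,0,0,0,0,0,0,0,0,0,0,0,0,0,0,0,0,0,0,0,0,0,0,0,0,0,0,0,0,0,0,0,0,0,0,0]' 1 20
```

```text
time: 2.15
eef_pos: [0.4583, -0.2435, 0.0437]
tcp_rot: [[-0.01, 1.0, 0.001], [1.0, 0.01, -0.001], [-0.001, 0.001, -1.0]]
ft_force: [-0.0, -0.2, -0.5]
finger_gap: 0.0687
grip_force: 0.0
time: 2.75
eef_pos: [0.4577, -0.2433, 0.0432]
tcp_rot: [[-0.011, 1.0, 0.001], [1.0, 0.011, -0.001], [-0.001, 0.001, -1.0]]
ft_force: [-6.7, -4.7, 12.5]
finger_gap: 0.0358
grip_force: 19.8
```

```bash
python3 -m pendant '[0,0,0,0,0,0,0,0,0,0,0,0,0,0,0,0,0,0,0,0,0,0,0,0]' 1 35; python3 look.py w3
python3 - <<'E'
import cv2,numpy as np
from h import *
p=np.load("w3.npz")["p"][90:350,200:450];cv2.imwrite("pics/w3c.png",cv2.resize(p,None,fx=2.2,fy=2.2,interpolation=cv2.INTER_CUBIC))
E
```

```text
time: 3.15
eef_pos: [0.4576, -0.2433, 0.0432]
tcp_rot: [[-0.011, 1.0, 0.0], [1.0, 0.011, -0.001], [-0.001, 0.0, -1.0]]
ft_force: [-7.9, -5.2, 12.2]
finger_gap: 0.0357
grip_force: 34.5
3.15 [ 0.45755591 -0.24332896  0.04319443] 0.03565794179464773
```

View pics/w3c.png

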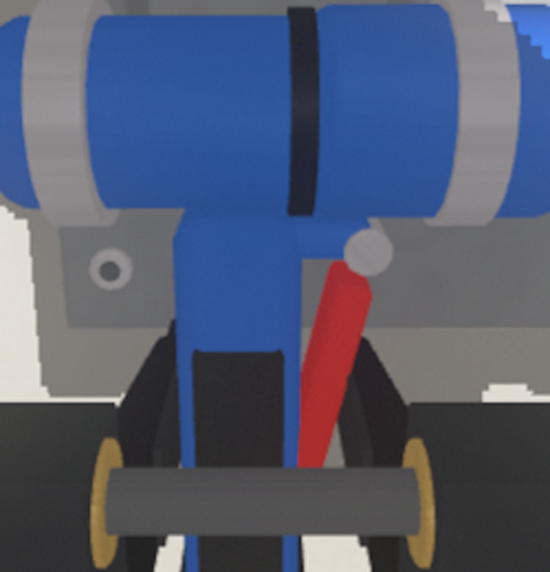

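The blade stands swung onto the grip, red at (335,360), and the gap did not change between 20 and 35 N, so the trigger is on its stop. Releasing and rising.

```bash
python3 -m pendant '[0,0,0,0,0,0,0,0,0,0,0,0,0,0,0,0,0,0,0,0,0,0,0,0,0,0,0,0,0,0]' 0 20
python3 -m pendant '[0,0,-0.1,0,0,0,0,0,-0.2,0,0,0,0,0,-0.3,0,0,0,0,0,-0.3,0,0,0,0,0,-0.3,0,0,0]' 
sed -i 's/^FX=.*/FX=[0.6043,-0.1774,0.009]/' h.py
cat > bt.py <<'E'
import sys; from h import *; from cell import r
x,up,tilt=map(float,sys.argv[1:4]); R=rot(0,tilt); o=r.get_obs()
P=fw((x,0,62))+R[:,2]*(0.0188-up/1000); print(np.round(P,4),rows(P,R,o))
E
python3 bt.py -2 110 0.28
```

```text
time: 3.7
eef_pos: [0.4575, -0.2423, 0.0417]
tcp_rot: [[-0.011, 1.0, -0.001], [1.0, 0.011, 0.001], [0.001, -0.001, -1.0]]
ft_force: [0.2, -0.1, 0.6]
finger_gap: 0.0704
grip_force: 0.0
time: 4.2
eef_pos: [0.4578, -0.2426, 0.1926]
tcp_rot: [[-0.011, 1.0, 0.001], [1.0, 0.011, -0.001], [-0.001, 0.001, -1.0]]
ft_force: [-0.6, -0.1, 0.1]
finger_gap: 0.0953
grip_force: 0.0
[ 0.6025 -0.2026  0.1496] [0.0768, 0.2902, 0.0863, 0.1408, 0.1398, 0.9943]
```

```bash
python3 -m pendant '[0.077,0.29,-0.02,0.141,0.14,0.994,0.077,0.29,-0.02,0.141,0.14,0.994,0.077,0.29,-0.02,0.141,0.14,0.994,0.077,0.29,-0.02,0.141,0.14,0.994,0.077,0.29,-0.02,0.141,0.14,0.994,0.077,0.29,-0.02,0.141,0.14,0.994,0.077,0.29,-0.02,0.141,0.14,0.994,0.077,0.29,-0.02,0.141,0.14,0.994]' 0.35
python3 -m pendant '[0,0,0,0,0,0,0,0,0,0,0,0]' >/dev/null
python3 bt.py -2 110 0.28
```

```text
time: 5.0
eef_pos: [0.6019, -0.2022, 0.1994]
tcp_rot: [[0.925, 0.378, -0.049], [0.379, -0.899, 0.218], [0.039, -0.22, -0.975]]
ft_force: [0.0, -0.1, -0.4]
finger_gap: 0.0617
grip_force: 0.0
[ 0.6025 -0.2026  0.1496] [-0.0032, 0.0226, 0.0991, 0.0331, 0.0365, 0.2471]
```

```bash
python3 -m pendant '[-0.003,0.0226,0.05,0.033,0.0365,0.247,-0.003,0.0226,0.08,0.033,0.0365,0.247,-0.003,0.0226,0.08,0.033,0.0365,0.247,-0.003,0.0226,0.08,0.033,0.0365,0.247,-0.003,0.0226,0.08,0.033,0.0365,0.247,-0.003,0.0226,0.08,0.033,0.0365,0.247]'
python3 bt.py -2 110 0.28; python3 look.py w4; python3 bt.py -2 0 0.28
```

```text
time: 5.8
eef_pos: [0.6037, -0.2045, 0.1607]
tcp_rot: [[1.0, 0.009, -0.0], [0.009, -0.961, 0.275], [0.003, -0.275, -0.961]]
ft_force: [-0.2, 0.6, -0.3]
finger_gap: 0.0618
grip_force: 0.0
[ 0.6025 -0.2026  0.1496] [-0.0025, 0.0024, 0.0223, 0.001, -0.0016, 0.0004]
5.8 [ 0.60374381 -0.20453683  0.16069513] 0.06175469083641741
[ 0.6023 -0.1722  0.0439] [-0.0031, 0.0021, 0.2424, 0.001, -0.0017, -0.0]
```

View pics/w4.png

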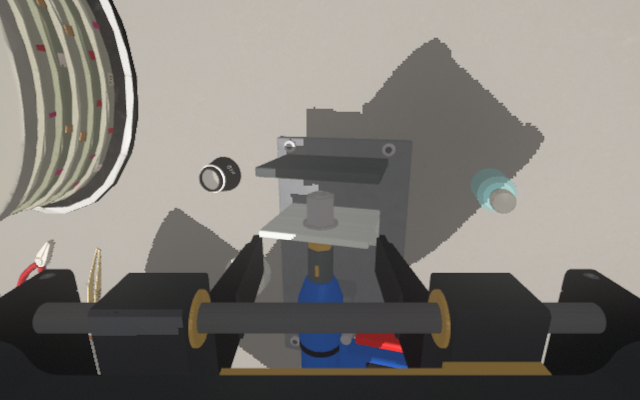

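Wrist view: the head at (320,208) lies between the fingers (centre column ≈319), the bracket top runs (262,236)–(378,243), and the backing plate top runs (257,172)–(386,180). The trigger is back out, red at (380,343).

Run:
```python
from h import *
w=wcam("w4")
for m in [(-24,45,90),(-24,-45,90),(21,50,80),(21,-50,80),(29,50,80),(29,-50,80),(4,0,62),(4,0,74),(4,0,50),(45,60,10),(45,-70,10)]: print(m,np.round(proj(w,fw(m)),1))
import cv2
p=np.load("w4.npz")["p"][120:260,240:430];cv2.imwrite("pics/w4c.png",cv2.resize(p,None,fx=4,fy=4,interpolation=cv2.INTER_CUBIC))
```

```text
(-24, 45, 90) [256.3 233.5]
(-24, -45, 90) [366.2 246.4]
(21, 50, 80) [253.2 176.7]
(21, -50, 80) [377.6 185.4]
(29, 50, 80) [252.7 167. ]
(29, -50, 80) [378.2 174.7]
(4, 0, 62) [318.7 195.7]
(4, 0, 74) [314.6 199.7]
(4, 0, 50) [322.5 192. ]
(45, 60, 10) [274.8 136.9]
(45, -70, 10) [410.9 141.7]
```

View pics/w4c.png

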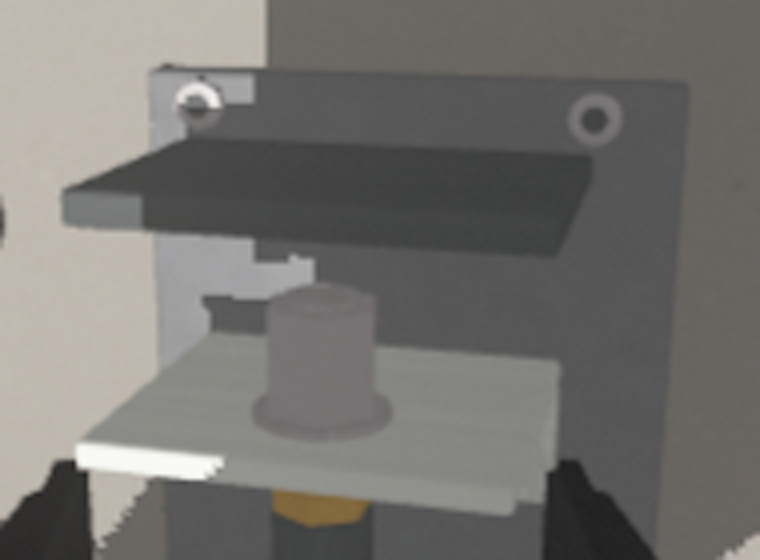

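```bash
sed -i 's/^FX=.*/FX=[0.6043,-0.1785,0.009]/' h.py; python3 bt.py -2 0 0.28
```

```text
[ 0.6023 -0.1733  0.0439] [-0.0032, 0.0042, 0.2418, 0.001, -0.0017, -0.0]
```

```bash
python3 -m pendant '[-0.003,0.004,0.04,0.001,-0.0017,0,-0.003,0.004,0.1,0.001,-0.0017,0,-0.003,0.004,0.16,0.001,-0.0017,0,-0.003,0.004,0.21,0.001,-0.0017,0,-0.003,0.004,0.242,0.001,-0.0017,0,-0.003,0.004,0.242,0.001,-0.0017,0,-0.003,0.004,0.242,0.001,-0.0017,0]'; python3 bt.py -2 0 0.28
```

```text
time: 6.55
eef_pos: [0.6024, -0.1734, 0.0441]
tcp_rot: [[1.0, 0.007, -0.002], [0.007, -0.961, 0.277], [-0.0, -0.277, -0.961]]
ft_force: [0.6, -0.3, 0.6]
finger_gap: 0.0619
grip_force: 0.0
[ 0.6023 -0.1733  0.0439] [-0.0004, -0.0, 0.0004, -0.0003, -0.0001, -0.0012]
```

No contact on the way. Close gently first.

```bash
python3 -m pendant '[0,0,0,0,0,0,0,0,0,0,0,0,0,0,0,0,0,0,0,0,0,0,0,0,0,0,0,0,0,0,0,0,0,0,0,0,0,0,0,0,0,0,0,0,0,0,0,0]' 1 10
python3 -m pendant '[0,0,0,0,0,0,0,0,0,0,0,0,0,0,0,0,0,0]' 1 30; python3 bt.py -2 0 0.28; python3 -c "
from cell import r;o=r.get_obs();print(o['torque'],o['finger_gap'],o['ft_force'])"
```

```text
time: 7.35
eef_pos: [0.6021, -0.1722, 0.0441]
tcp_rot: [[1.0, 0.006, -0.003], [0.006, -0.96, 0.279], [-0.001, -0.279, -0.96]]
ft_force: [-0.1, 6.8, 4.5]
finger_gap: 0.0223
grip_force: 10.0
time: 7.65
eef_pos: [0.6021, -0.1722, 0.0441]
tcp_rot: [[1.0, 0.006, -0.003], [0.006, -0.96, 0.279], [-0.001, -0.279, -0.96]]
ft_force: [0.9, 5.9, 5.3]
finger_gap: 0.0216
grip_force: 30.0
[ 0.6023 -0.1733  0.0439] [0.0003, 0.0023, -0.0003, -0.0016, 0.0003, -0.002]
[ 1.16018587  0.03109165 -0.01798542] 0.021646987922976205 [0.88175698 5.94703351 5.29058191]
```

Gap 21.6–22 mm, so the pads are flush on the flats. Now tilt upright about the bolt axis.

```bash
sed -i 's/^FX=.*/FX=[0.6043,-0.1772,0.009]/' h.py
python3 - <<'E'
from h import *
o=dict(eef_pos=np.array([.6024,-.1734,.0441]),tcp_rot=rot(0,.279))
for t in (.21,.14,.07,0):
    R=rot(0,t); print(t,rows(fw((-2,0,62))+R[:,2]*.0188,R,o))
E
```

```text
0.21 [-0.0003, 0.0001, 0.001, -0.0439, 0.0, -0.0]
0.14 [-0.0003, 0.0027, 0.0007, -0.0885, -0.0, -0.0]
0.07 [-0.0003, 0.0053, 0.0003, -0.1331, -0.0, 0.0]
0 [-0.0003, 0.0078, -0.0004, -0.1776, 0.0, -0.0]
```

```bash
python3 -m pendant '[0,-0.001,0.001,-0.022,0,0,0,0,0.001,-0.044,0,0,0,0.0014,0.001,-0.066,0,0,0,0.0027,0.0007,-0.0885,0,0,0,0.004,0.0005,-0.111,0,0,0,0.0053,0.0003,-0.133,0,0,0,0.0066,0,-0.155,0,0,0,0.0078,-0.0004,-0.1776,0,0]' 1 45
python3 -m pendant '[0,0,0,0,0,0,0,0,0,0,0,0,0,0,0,0,0,0]' 1 45; python3 bt.py -2 0 0; python3 -c "
from cell import r;o=r.get_obs();print(o['tcp_rot'].round(4),o['torque'],o['finger_gap'],o['ft_force'])"
```

```text
time: 8.45
eef_pos: [0.6021, -0.1773, 0.0434]
tcp_rot: [[1.0, 0.006, -0.001], [0.006, -1.0, 0.0], [-0.001, -0.0, -1.0]]
ft_force: [-2.6, -2.5, 4.8]
finger_gap: 0.0215
grip_force: 45.0
time: 8.75
eef_pos: [0.6021, -0.1773, 0.0434]
tcp_rot: [[1.0, 0.006, -0.001], [0.006, -1.0, 0.001], [-0.001, -0.001, -1.0]]
ft_force: [-2.2, -0.7, 6.4]
finger_gap: 0.0217
grip_force: 45.0
[ 0.6023 -0.1772  0.0432] [0.0003, -0.0002, 0.0003, -0.0009, 0.0004, -0.002]
[[ 1.0e+00  5.9e-03 -7.0e-04]
 [ 5.9e-03 -1.0e+00  1.3e-03]
 [-6.0e-04 -1.3e-03 -1.0e+00]] [-0.1349941   0.48489853 -0.02480388] 0.021681843361105787 [-2.21326342 -0.74056133  6.39397567]
```

Run:
```python
from cell import imaging
import cv2
p=imaging.camera("scene")["pixels"][140:280,255:415]
cv2.imwrite("pics/fin.png",cv2.resize(p,None,fx=4,fy=4,interpolation=cv2.INTER_CUBIC))
```

```text
(no output)
```

View pics/fin.png

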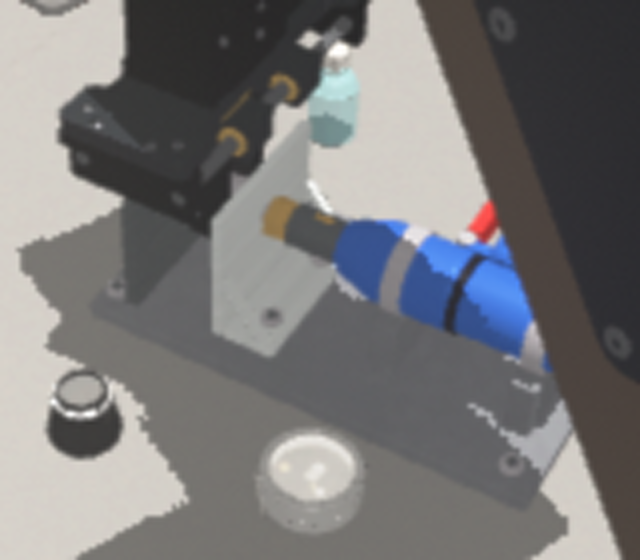

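The loupe (85,413), tin (310,480) and bottle (333,95) are where they were at the start. The gripper is in the gap holding the head, and the visible part of the trigger is out.

```bash
python3 -c "
from cell import ticket;print(ticket.job_done())"
```

```text
the job is handed in; nothing more can be done
None
```

I handed the job in at about 9 s: the trigger was squeezed to its stop and sprang back, the bolt head is held with its flats upright (gripper tilt under 0.002 rad, 45 N grip), and the magnifier, tin and bottle are where they were.

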